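# Tip the standing adapter into its test dock

## Task

Two of the three black adapters lie home in their test docks; the third still stands on end at the near end of its own dock. Without gripping or lifting it, push it over with the fingertips so that it lies flat in its dock, then push it along the channel until it touches the dock's end block, like the other two. Leave everything else where it is.

Things in the scene. Friction and masses are not known exactly. Their poses are not given: they have to be found in the camera images.
- adapter: Black block 118 x 41 x 26 mm, 0.08-0.15 kg, two small contacts on one narrow side, small blank grey label on a broad face; of three equal blocks the only one standing on end. Origin: centre of the broad (118 x 41) face that looks at the end block; z points through the 26 mm thickness to the opposite broad face, the one to push on; y is the long axis, up. Lying as wanted: z up, y towards the end block.
- adapter_top_end (a point): Centre of the adapter's 41 x 26 mm end face that is on top at the start; this end has to come to touch the end block.
- adapter_foot_edge (a point): Middle of the edge the adapter tips about: its bottom edge on the end block's side, at dock x = -53 to -65 mm at the start; the broad face to push on is 26 mm behind it. In tipping it stays on the dock's floor, 6 mm above the bench; afterwards it is the lower edge of the near end face.
- dock_a: Dock of the standing adapter, fixed: plate 210 x 72 x 6 mm, two flared rails (48 mm apart at the floor, 16 mm high), 60 mm wide end block and, on its left, a contact bracket, both 30 mm high. Origin on the bench; x along the channel to the end block, z up. Channel floor at z = 6 mm, from the open near end x = -98 mm to the end block's face x = 92 mm. Tipped, the adapter lies 27 to 39 mm short of that.
- dock_a_stop (a point): Middle of the end block's face that looks along the channel, 19 mm above the bench; the adapter's end has to touch this face.
- dock_b: A second, equal dock, with an adapter already home in it. Origin and axes as for dock_a. The three docks lie side by side, in any order and each turned a little.
- dock_c: The third, equal dock, with an adapter already home in it. Origin and axes as for dock_a.
- adapter_b: Equal adapter lying home in dock_b, not to be disturbed. Origin at the centre of its underside, y towards the end block, z up.
- adapter_c: Equal adapter lying home in dock_c, not to be disturbed. Axes as for adapter_b.
- squeeze_bottle: Bystander: upright plastic bottle with a pointed nozzle, 44 mm across, 130 mm tall, to the left of the docks. Origin at the centre of its base.
- dispenser: Bystander: upright square dispenser bottle with a flip lid, 56 x 56 x 90 mm, to the right of the docks. Origin at the centre of its base.
- spool: Bystander: spool of wire standing on its flange, 58 mm across, 30 mm high, to the right. Origin at the centre of its base.
- tweezers: Bystander: tweezers lying at the near left of the bench, 122 mm long, 11 mm high. Origin at the centre of the underside.
- spudger: Bystander: slim plastic pry tool lying at the near right of the bench, 135 mm long, 8 mm high. Origin at the centre of the underside.
- marker: Bystander: marker pen lying to the left behind the bottle, 122 mm long, 11 mm high. Origin at the centre of the underside.

How it is judged:
By the outcome, as a careful person would: the job done as asked, in the order asked, and still so for the second after the job is handed in, with the robot touching nothing.
It also fails if it takes over 38 s, if anything falls off the work surface, if the arm or the gripper's body presses on something with over 40 N, if the wrist force passes 120 N, or if a joint passes its speed limit or range.

## Robot

A 6-joint arm with a two-finger parallel gripper is mounted at the origin on a cart in front of the work surface, level with it; the furniture and walls round the work are solid. World frame = base frame: x ahead of the robot, y to its left, z up, the work surface at z = 0. Lengths are in m, angles in rad, forces in N, time in s.
With the tool pointing down it reaches from about 0.35 to 1 m from the base axis. Payload 7.1 kg.
Tool frame: the origin (TCP) lies at the very end of the fingers, on their centre line; the grasp point (between the pads) lies 19 mm behind it; y points along the fingers, z is the direction in which the jaws open and shut, and the axes are right-handed (so a half turn about y gives the same grasp; the last joint's range is limited). The gripper opens to 85 mm and grips with 20 to 120 N. Pads are 22 mm wide; open, the fingers measure 114 mm over their backs; the gripper's body (76 mm by 85 mm) begins 54 mm behind the grasp point. The pads swing forward as they close: fully open they stand 13 mm farther back than shut.
Start: joints at [1.093, 0.423, 1.63, -0, 1.089, -0.019], TCP at [0.277, 0.56, 0.231] pointing down, gripper open.
Joint ranges: [-3, 3], [-0.9, 2.11], [0.09, 2.58], [-1.31, 4.45], [0.11, 2.69], [-2.54, 2.54]. Speed limits (rad/s): [2.39, 2.39, 3.01, 3.14, 3.14, 3.14].

## Interface

Orientations are given as a rotation vector (axis times angle).
In Python, from plant import readout, optics, ticket gives the robot as it stands.
- The arm moves only by the tool apply_moves, never from a script. Its argument "rows" is a list of rows, each an object with "delta_pos": the shift along the tool's x, y, z scaled (see below), a list of three; "delta_rot": the turn, a rotation vector about the tool's x, y, z scaled (see below), a list of three; "jaw": the opening, from -1 (shut) to 1 (fully open), so that 0 is half open. A call has 1 to 8 rows; each row shifts and turns the commanded pose from where the row before left it, along the tool's axes as they then stand; what a row does not reach is not made up. The controller multiplies each number of a shift by 0.3 m and each number of a turn by pi rad. A row lasts 1/10 s, in which the tool goes at most 50 mm and 8.59 degrees, less where a joint would pass 70% of its speed; a pose out of reach is approached as far as the arm can. A call with a number of a shift or a turn outside -1 to 1 is refused whole. A call with a gripper value outside its range is refused whole. The fingers move at their own pace and stop on an object; "force" is the grip in N (left out, the last holds). Time passes only in rows, so rows that do not move let the fingers close. It gives the time, the measured TCP pose, the force and the opening at its end, in the units of the state.
- readout.get_obs(): the state, without advancing time (a new reading comes with each control period).
- optics.camera(name): name is "side" or "top"; returns the picture (480x640x3 uint8, blue, green, red); there is no depth.
- optics.camera_info(name): a dict with "fx", "fy", "cx", "cy" (pixels), "D" ([k1, k2, p1, p2, k3] as OpenCV has them; the pictures are not rectified), "origin" and "orientation" of the camera in the world. Camera axes: x right, y up, looking along -z (the intrinsics and any distortion apply to the point x, -y, -z); pixel columns grow to the right and rows downward; lengths in m; the calibration is good to about 2 mm. A picture is of the moment at which its call begins. camera_info takes no time and is no camera call.
- ticket.sign_off(): hands the job in, once; it reports no verdict.
The state is a dict: "t": time; "joint_pos": joint angles; "qvel": joint speeds; "joint_efforts": joint torques, N m; "tcp_pos": TCP position; "orientation": TCP orientation; "contact_force": force on the tool from outside, world axes, zero at the start; "wrist_torque": the same for the moment, N m; "width": finger opening in m.
Only numpy, scipy, OpenCV 4.12 (cv2) and the standard library are available. Lean on these libraries where they do the work, as an engineer would, in place of code of your own. Each camera call takes 0.05 s, during which the arm holds its last target.

## Working session

There is one attempt and no reset: what is moved stays moved. The work goes in short steps, Python scripts to look and compute and a tool call to move; the robot and the scene stay as the last step left them, time stands still between calls to the robot, and variables do not carry over. Pictures are saved under pics/ and viewed, and the job is handed in when it is done.

Besides the shell and the picture viewer there is one more tool, called after "Call:" as a command line: name --argument value ..., lists and objects as JSON in quotes. apply_moves: Moves the arm, as the interface text tells. Shifts and turns lie within -1 to 1; 1 stands for 0.3 m of shift or pi rad of turn. Its arguments: {"type":"object","properties":{"rows":{"type":"array"},"force":{"type":"number"}},"required":["rows"]}

```bash
mkdir -p pics; ls; python3 - <<'E'
from plant import readout, optics
import cv2
print(readout.get_obs())
for n in("side","top"):
    print(optics.camera_info(n)); cv2.imwrite(f"pics/{n}0.png",optics.camera(n))
E
```

```text
pics
{'t': 0.0, 'joint_pos': array([ 1.09300084e+00,  4.23862061e-01,  1.63071910e+00, -8.73268255e-06,
        1.08859575e+00, -1.89992311e-02]), 'qvel': array([-6.15765208e-04, -1.32901838e-03, -6.81540177e-04,  1.36629418e-04,
       -4.44668652e-04, -8.98946203e-05]), 'joint_efforts': array([-2.45667732e-03, -5.57386494e+01, -2.81740272e+01, -1.39543245e-04,
        7.44911085e-03,  2.05382020e-05]), 'tcp_pos': array([0.27651238, 0.55987594, 0.23052101]), 'orientation': array([-1.54223524,  0.36014004, -0.35953555]), 'contact_force': array([-0.5856666 , -0.36555442, -0.58894934]), 'wrist_torque': array([-0.01453785,  0.04615469, -0.01308042]), 'width': 0.08533510057497412}
{'fx': 461.71347155723436, 'fy': 461.71347155723436, 'cx': 325.0976932672244, 'cy': 241.89972919112367, 'D': array([-0.01134512,  0.        ,  0.        ,  0.        ,  0.        ]), 'origin': array([0.53487262, 0.53963486, 1.09335544]), 'orientation': array([-0.00921868,  0.78421555,  3.02775302])}
{'fx': 601.7243219360536, 'fy': 601.7243219360536, 'cx': 319.47130727786185, 'cy': 230.09721936559245, 'D': array([-0.09935666,  0.        ,  0.        ,  0.        ,  0.        ]), 'origin': array([ 0.23511084, -0.02500803,  1.40901761]), 'orientation': array([ 0.18906795, -0.1903579 , -1.51320734])}
```

View pics/side0.png

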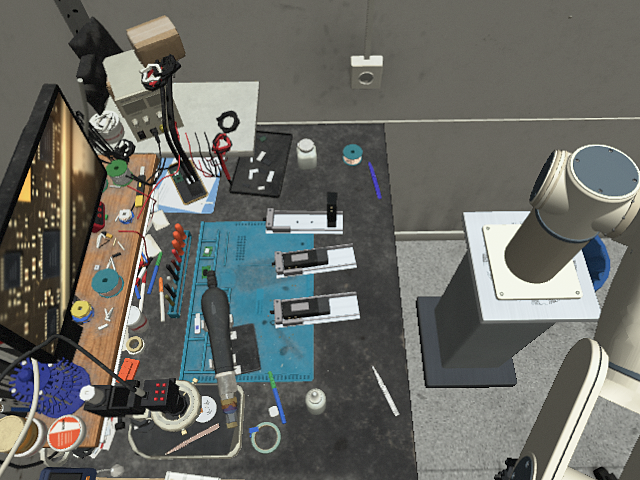

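View pics/top0.png

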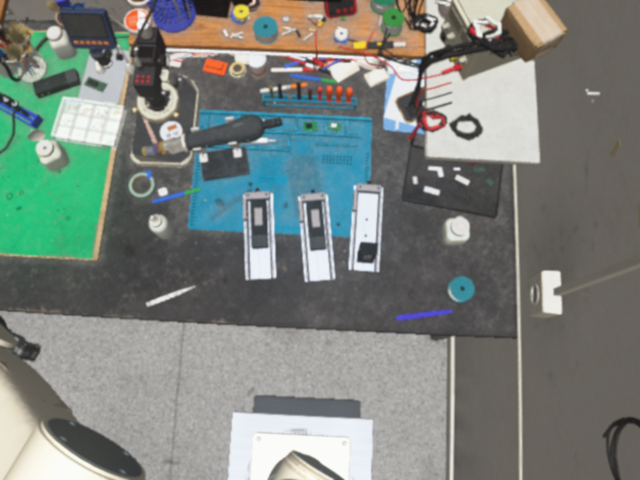

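The side view shows the standing adapter at about (332,210). The top view shows its dock at about (367,228), rightmost, with the adapter at about (367,253). I'll enlarge both.

```bash
cat > h.py <<'E'
import numpy as np, cv2
from scipy.spatial.transform import Rotation as R
from plant import readout, optics
def info(n):
    i=optics.camera_info(n); K=np.array([[i['fx'],0,i['cx']],[0,i['fy'],i['cy']],[0,0,1]]); return K,np.array(i['D']),np.array(i['origin']),R.from_rotvec(i['orientation']).as_matrix()
def ray(n,px):
    K,D,o,M=info(n); u=cv2.undistortPoints(np.array(px,float).reshape(-1,1,2),K,D).reshape(-1,2)
    d=np.c_[u[:,0],-u[:,1],-np.ones(len(u))]@M.T; return o,d
def onz(n,px,z):
    o,d=ray(n,px); return o+d*((z-o[2])/d[:,2])[:,None]
def proj(n,P):
    K,D,o,M=info(n); c=(np.atleast_2d(P)-o)@M; c=c*[1,-1,-1]
    return cv2.projectPoints(c,np.zeros(3),np.zeros(3),K,D)[0].reshape(-1,2)
E
python3 - <<'E'
import cv2
s=cv2.imread('pics/side0.png');t=cv2.imread('pics/top0.png')
cv2.imwrite('pics/s1.png',cv2.resize(s[185:245,255:355],None,fx=8,fy=8,interpolation=cv2.INTER_CUBIC))
cv2.imwrite('pics/t1.png',cv2.resize(t[175:285,320:400],None,fx=5.4,fy=5.4,interpolation=cv2.INTER_CUBIC))
E
```

```text
(no output)
```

View pics/s1.png

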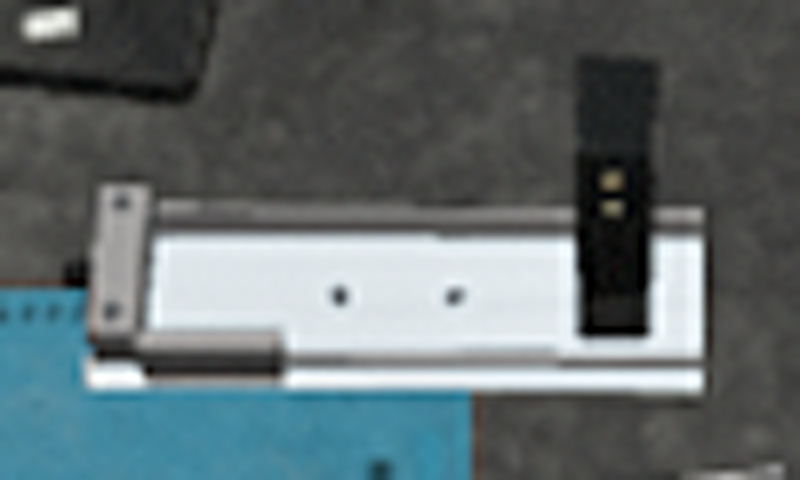

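View pics/t1.png

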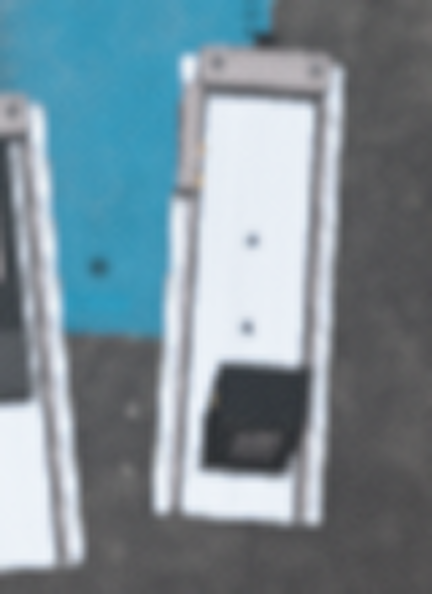

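```bash
python3 - <<'E'
from h import *
np.set_printoptions(precision=4,suppress=True)
T=lambda l:[(320+(x+.5)/5.4-.5,175+(y+.5)/5.4-.5) for x,y in l]
S=lambda l:[(255+(x+.5)/8-.5,185+(y+.5)/8-.5) for x,y in l]
print('plate top NL NR FR FL',onz('top',T([(155,513),(322,522),(343,68),(183,55)]),.006))
print('plate side NL NR(rail hid) FL',onz('side',S([(704,390),(88,385)]),.006))
print('rails top near',onz('top',T([(177,515),(300,522),(324,85),(196,180)]),.022))
print('adapter top side FR NR NL FL',onz('side',S([(577,58),(658,58),(655,153),(577,153)]),.124))
print('adapter base side F N',onz('side',S([(580,333),(648,335)]),.006))
print('adapter top face top cam: ',onz('top',T([(205,468),(283,472)]),.124), 'far bottom',onz('top',T([(218,366),(308,370)]),.124))
print('endblock face top', onz('top',T([(205,95),(322,100)]),.006),onz('top',T([(205,88),(322,95)]),.036),onz('side',S([(150,190),(140,338)]),.036))
o,d1=ray('top',T([(245,440)]));
E
```

```text
plate top NL NR FR FL [[ 0.4905 -0.0904  0.006 ]
 [ 0.4901 -0.1637  0.006 ]
 [ 0.6993 -0.1681  0.006 ]
 [ 0.7017 -0.0953  0.006 ]]
plate side NL NR(rail hid) FL [[ 0.4898 -0.0901  0.006 ]
 [ 0.6997 -0.0957  0.006 ]]
rails top near [[ 0.4872 -0.0992  0.022 ]
 [ 0.4867 -0.1526  0.022 ]
 [ 0.6856 -0.1582  0.022 ]
 [ 0.6384 -0.1023  0.022 ]]
adapter top side FR NR NL FL [[ 0.5315 -0.145   0.124 ]
 [ 0.5056 -0.1445  0.124 ]
 [ 0.5075 -0.1081  0.124 ]
 [ 0.532  -0.1086  0.124 ]]
adapter base side F N [[ 0.5316 -0.1134  0.006 ]
 [ 0.5083 -0.1122  0.006 ]]
adapter top face top cam:  [[ 0.4884 -0.1043  0.124 ]
 [ 0.4883 -0.1358  0.124 ]] far bottom [[ 0.5307 -0.1082  0.124 ]
 [ 0.5309 -0.1448  0.124 ]]
endblock face top [[ 0.6832 -0.1059  0.006 ]
 [ 0.6836 -0.1589  0.006 ]] [[ 0.6769 -0.1041  0.036 ]
 [ 0.6764 -0.156   0.036 ]] [[ 0.6778 -0.1549  0.036 ]
 [ 0.6787 -0.096   0.036 ]]
```

```bash
python3 - <<'E'
from h import *
np.set_printoptions(precision=4,suppress=True)
s=readout.get_obs(); M=R.from_rotvec(s['orientation']).as_matrix(); print(M)
a=-0.0235 # dock yaw
c,sn=np.cos(a),np.sin(a)
for sg in(1,-1):
    x=sg*np.array([c,sn,0]); y=np.array([0,0,-1.]); z=np.cross(x,y)
    G=np.c_[x,y,z]; print(sg,'rel rotvec tool /pi',R.from_matrix(M.T@G).as_rotvec()/np.pi, z)
E
```

```text
[[ 0.8966 -0.0006  0.4429]
 [-0.4429 -0.0012  0.8966]
 [-0.     -1.     -0.0014]]
1 rel rotvec tool /pi [ 0.0004 -0.1386 -0.0001] [0.0235 0.9997 0.    ]
-1 rel rotvec tool /pi [0.0001 0.8614 0.0006] [-0.0235 -0.9997 -0.    ]
```

Call:
apply_moves --rows '[{"delta_pos":[0,0,0],"delta_rot":[0,-0.035,0],"jaw":-1},{"delta_pos":[0,0,0],"delta_rot":[0,-0.035,0],"jaw":-1},{"delta_pos":[0,0,0],"delta_rot":[0,-0.035,0],"jaw":-1},{"delta_pos":[0,0,0],"delta_rot":[0,-0.0336,0],"jaw":-1},{"delta_pos":[0,0,0],"delta_rot":[0,0,0],"jaw":-1},{"delta_pos":[0,0,0],"delta_rot":[0,0,0],"jaw":-1}]' --force 40

```text
t: 0.7
tcp_pos: [0.2767, 0.5602, 0.2311]
orientation: [-1.571, 0.021, -0.02]
contact_force: [0.2, -0.7, 0.3]
width: 0.0006
```

```bash
cat > st.py <<'E'
from h import *
np.set_printoptions(precision=4,suppress=True)
s=readout.get_obs(); M=R.from_rotvec(s['orientation']).as_matrix()
O=np.array([.5880,-.1293,0]); a=-.0235; x=np.array([np.cos(a),np.sin(a),0]); y=np.array([-x[1],x[0],0])
p=s['tcp_pos']-O
print('t',s['t'],'tcp',s['tcp_pos'],'dock',np.array([p@x,p@y,p[2]]),'F',s['contact_force'],'w',s['width'],'q',s['joint_pos'])
print('toolx',M[:,0],'tooly',M[:,1])
E
python3 st.py; python3 -c "
from h import *
print(proj('top',[[.588,-.1293,.006]]))"
```

```text
t 0.7 tcp [0.2767 0.5602 0.2311] dock [-0.3275  0.682   0.2311] F [ 0.2176 -0.7457  0.3486] w 0.0005892176390228012 q [ 1.093   0.4234  1.6302  0.      1.0886 -0.4516]
toolx [ 0.9997 -0.0262 -0.0003] tooly [-0.0003 -0.0005 -1.    ]
[[365.96799784 230.44075295]]
```

Call:
apply_moves --rows '[{"delta_pos":[0.02,0,-0.07],"delta_rot":[0,0,0],"jaw":-1},{"delta_pos":[0.04,0,-0.142],"delta_rot":[0,0,0],"jaw":-1},{"delta_pos":[0.04,0,-0.142],"delta_rot":[0,0,0],"jaw":-1},{"delta_pos":[0.04,0,-0.142],"delta_rot":[0,0,0],"jaw":-1},{"delta_pos":[0.04,0,-0.142],"delta_rot":[0,0,0],"jaw":-1},{"delta_pos":[0.04,0,-0.142],"delta_rot":[0,0,0],"jaw":-1},{"delta_pos":[0.04,0,-0.142],"delta_rot":[0,0,0],"jaw":-1},{"delta_pos":[0.04,0,-0.142],"delta_rot":[0,0,0],"jaw":-1}]'

```text
t: 1.5
tcp_pos: [0.3594, 0.2375, 0.2315]
orientation: [-1.571, 0.02, -0.02]
contact_force: [1.0, 0.4, 0.6]
width: -0.0002
```

Call:
apply_moves --rows '[{"delta_pos":[0.04,0,-0.142],"delta_rot":[0,0,0],"jaw":-1},{"delta_pos":[0.04,0,-0.142],"delta_rot":[0,0,0],"jaw":-1},{"delta_pos":[0.04,0,-0.142],"delta_rot":[0,0,0],"jaw":-1},{"delta_pos":[0.04,0,-0.142],"delta_rot":[0,0,0],"jaw":-1},{"delta_pos":[0.04,0,-0.142],"delta_rot":[0,0,0],"jaw":-1},{"delta_pos":[0.04,0,-0.142],"delta_rot":[0,0,0],"jaw":-1},{"delta_pos":[0.04,0,-0.142],"delta_rot":[0,0,0],"jaw":-1},{"delta_pos":[0.02,0,-0.07],"delta_rot":[0,0,0],"jaw":-1}]'

```text
t: 2.3
tcp_pos: [0.4425, -0.085, 0.2316]
orientation: [-1.571, 0.021, -0.023]
contact_force: [-0.3, 0.6, -0.1]
width: 0.0001
```

```bash
python3 st.py
```

```text
t 2.3 tcp [ 0.4425 -0.085   0.2316] dock [-0.1465  0.0408  0.2316] F [-0.2984  0.5882 -0.1367] w 0.00011069650856554665 q [-0.216   0.1632  2.0011 -0.0005  0.9761 -1.7582]
toolx [ 0.9996 -0.0282  0.0011] tooly [ 0.0011 -0.0007 -1.    ]
```

Call:
apply_moves --rows '[{"delta_pos":[0,0,-0.07],"delta_rot":[0,0,0],"jaw":-1},{"delta_pos":[0,0.05,-0.066],"delta_rot":[0,0,0],"jaw":-1},{"delta_pos":[0,0.1,0],"delta_rot":[0,0,0],"jaw":-1},{"delta_pos":[0,0.1,0],"delta_rot":[0,0,0],"jaw":-1},{"delta_pos":[0,0.1,0],"delta_rot":[0,0,0],"jaw":-1},{"delta_pos":[0,0.055,0],"delta_rot":[0,0,0],"jaw":-1},{"delta_pos":[0,0,0],"delta_rot":[0,0,0],"jaw":-1}]'

```text
t: 3.0
tcp_pos: [0.4392, -0.1224, 0.1079]
orientation: [-1.569, 0.024, -0.017]
contact_force: [-0.4, 0.3, 0.0]
width: -0.0001
```

```bash
python3 st.py; python3 - <<'E'
from h import *
s=optics.camera('side');t=optics.camera('top')
a=cv2.resize(s[165:245,255:375],None,fx=5,fy=5,interpolation=cv2.INTER_CUBIC)
cv2.imwrite('pics/s2.png',a)
cv2.imwrite('pics/t2.png',cv2.resize(t[175:295,320:420],None,fx=4.8,fy=4.8,interpolation=cv2.INTER_CUBIC))
E
```

```text
t 3.0 tcp [ 0.4392 -0.1224  0.1079] dock [-0.1489  0.0034  0.1079] F [-0.3982  0.324   0.0074] w -8.007677342895417e-05 q [-0.2979  0.3855  2.0742  0.      0.6866 -1.8431]
toolx [ 0.9997 -0.0256 -0.0045] tooly [-0.0044  0.0014 -1.    ]
```

View pics/s2.png

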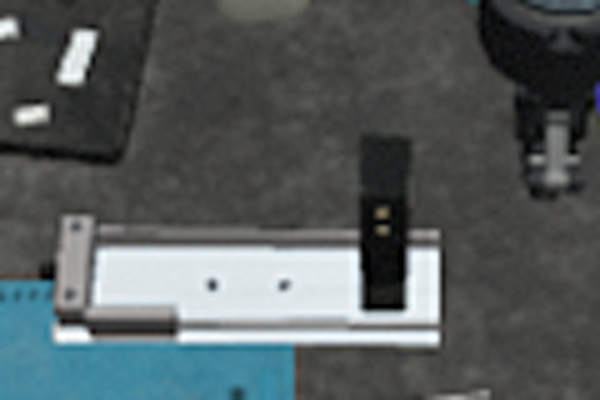

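View pics/t2.png

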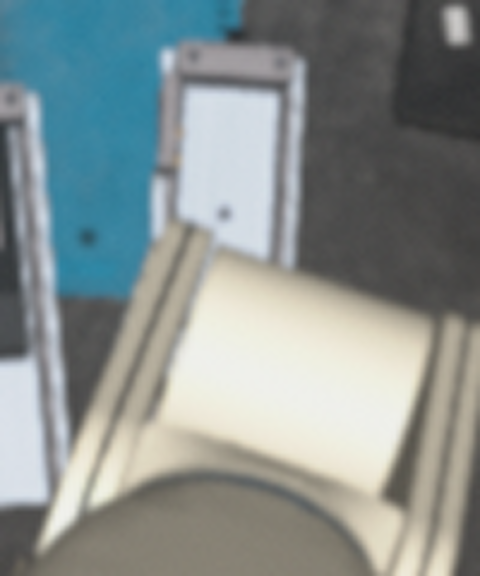

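The gripper is at about (553,180) in the side crop, behind the upright adapter at (385,220), with a clear path between them. I'll approach, then push slowly.

Call:
apply_moves --rows '[{"delta_pos":[0.02,-0.005,-0.01],"delta_rot":[0,0,0],"jaw":-1},{"delta_pos":[0.04,0,0],"delta_rot":[0,0,0],"jaw":-1},{"delta_pos":[0.04,0,0],"delta_rot":[0,0,0],"jaw":-1},{"delta_pos":[0.03,0,0],"delta_rot":[0,0,0],"jaw":-1},{"delta_pos":[0.015,0,0],"delta_rot":[0,0,0],"jaw":-1},{"delta_pos":[0,0,0],"delta_rot":[0,0,0],"jaw":-1}]'

```text
t: 3.7
tcp_pos: [0.4851, -0.1269, 0.1113]
orientation: [-1.571, 0.018, -0.018]
contact_force: [0.0, 0.3, -0.3]
width: 0.0003
```

```bash
python3 st.py
```

```text
t 3.7 tcp [ 0.4851 -0.1269  0.1113] dock [-0.103   0.      0.1113] F [ 0.0078  0.3    -0.2819] w 0.00025100349306727274 q [-0.2795  0.4289  1.9795  0.      0.7328 -1.8273]
toolx [ 0.9997 -0.023   0.0004] tooly [ 0.0004 -0.0001 -1.    ]
```

Call:
apply_moves --rows '[{"delta_pos":[0.01,0,0],"delta_rot":[0,0,0],"jaw":-1},{"delta_pos":[0.01,0,0],"delta_rot":[0,0,0],"jaw":-1},{"delta_pos":[0.01,0,0],"delta_rot":[0,0,0],"jaw":-1},{"delta_pos":[0.01,0,0],"delta_rot":[0,0,0],"jaw":-1},{"delta_pos":[0.01,0,0],"delta_rot":[0,0,0],"jaw":-1},{"delta_pos":[0.01,0,0],"delta_rot":[0,0,0],"jaw":-1},{"delta_pos":[0,0,0],"delta_rot":[0,0,0],"jaw":-1}]'

```text
t: 4.4
tcp_pos: [0.5027, -0.1273, 0.1113]
orientation: [-1.571, 0.018, -0.019]
contact_force: [0.3, -0.2, 1.2]
width: -0.0
```

```bash
python3 st.py; cat > pic.py <<'E'
import sys
from h import *
s=optics.camera('side')
cv2.imwrite(sys.argv[1],cv2.resize(s[165:245,255:375],None,fx=6,fy=6,interpolation=cv2.INTER_CUBIC))
E
python3 pic.py pics/s3.png
```

```text
t 4.4 tcp [ 0.5027 -0.1273  0.1113] dock [-0.0853 -0.      0.1113] F [ 0.28   -0.239   1.2044] w -1.660335023440993e-06 q [-0.271   0.4487  1.9422  0.      0.7503 -1.8185]
toolx [ 0.9997 -0.0233  0.0004] tooly [ 0.0004 -0.0001 -1.    ]
```

View pics/s3.png

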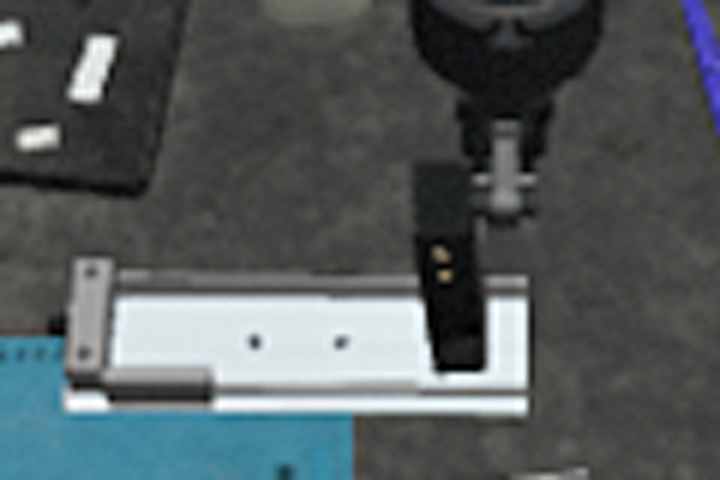

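The adapter is leaning about 5°, and its foot is still at (435,370) in the crop, so it hasn't slid. I'll keep pushing.

Call:
apply_moves --rows '[{"delta_pos":[0.01,0,0],"delta_rot":[0,0,0],"jaw":-1},{"delta_pos":[0.01,0,0],"delta_rot":[0,0,0],"jaw":-1},{"delta_pos":[0.01,0,0],"delta_rot":[0,0,0],"jaw":-1},{"delta_pos":[0.01,0,0],"delta_rot":[0,0,0],"jaw":-1},{"delta_pos":[0.01,0,0],"delta_rot":[0,0,0],"jaw":-1},{"delta_pos":[0.01,0,0],"delta_rot":[0,0,0],"jaw":-1},{"delta_pos":[0.01,0,0],"delta_rot":[0,0,0],"jaw":-1},{"delta_pos":[0,0,0],"delta_rot":[0,0,0],"jaw":-1}]'

```text
t: 5.25
tcp_pos: [0.5237, -0.1278, 0.1113]
orientation: [-1.571, 0.018, -0.019]
contact_force: [0.2, -0.0, 0.0]
width: -0.0
```

```bash
python3 st.py; python3 pic.py pics/s4.png
```

```text
t 5.25 tcp [ 0.5237 -0.1278  0.1113] dock [-0.0643 -0.      0.1113] F [ 0.1617 -0.049   0.0252] w -2.6079457444599926e-05 q [-0.2615  0.4723  1.8974 -0.      0.7716 -1.809 ]
toolx [ 0.9997 -0.0232  0.0003] tooly [ 0.0003 -0.0001 -1.    ]
```

View pics/s4.png

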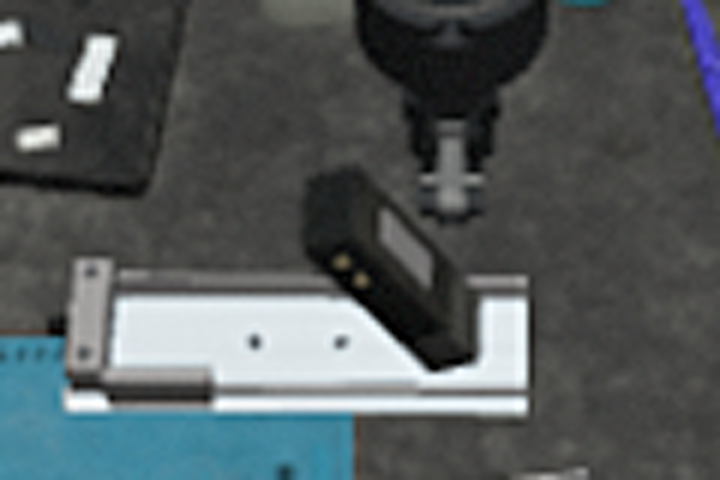

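The picture caught the adapter mid-fall, past its balance point and clear of the fingers. I'll back off and let it land.

Call:
apply_moves --rows '[{"delta_pos":[-0.02,0,0],"delta_rot":[0,0,0],"jaw":-1},{"delta_pos":[-0.04,0,0],"delta_rot":[0,0,0],"jaw":-1},{"delta_pos":[-0.04,0,0],"delta_rot":[0,0,0],"jaw":-1},{"delta_pos":[-0.04,0,0],"delta_rot":[0,0,0],"jaw":-1},{"delta_pos":[-0.03,0,0],"delta_rot":[0,0,0],"jaw":-1},{"delta_pos":[0,0,0],"delta_rot":[0,0,0],"jaw":-1}]'

```text
t: 5.9
tcp_pos: [0.4705, -0.1264, 0.1113]
orientation: [-1.57, 0.02, -0.018]
contact_force: [0.1, 0.1, -0.7]
width: 0.0001
```

```bash
python3 st.py; python3 pic.py pics/s5.png
```

```text
t 5.9 tcp [ 0.4705 -0.1264  0.1113] dock [-0.1176  0.0001  0.1113] F [ 0.1073  0.124  -0.7158] w 9.628238186035537e-05 q [-0.2869  0.4133  2.0088 -0.      0.7208 -1.8338]
toolx [ 0.9997 -0.0239 -0.0013] tooly [-0.0013  0.0004 -1.    ]
```

View pics/s5.png

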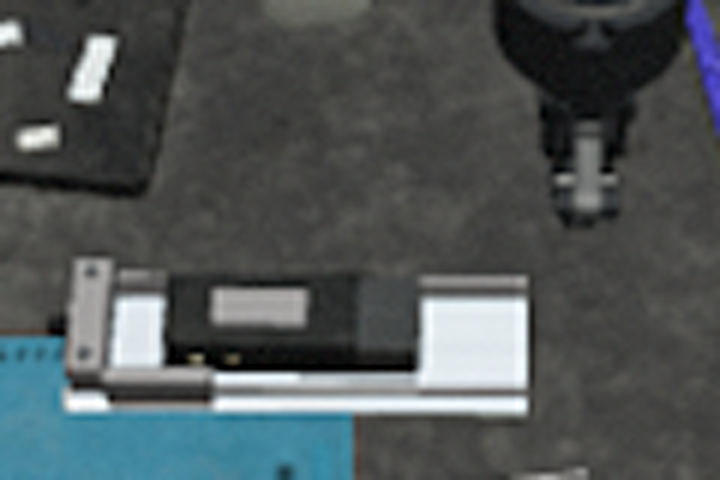

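It lies flat in the channel, far end at (168,325) and near end at (418,325) in the crop. The end block's face is at about x = 112, leaving a gap. I'll measure it.

```bash
python3 - <<'E'
from h import *
np.set_printoptions(precision=4,suppress=True)
S=lambda l:[(255+(x+.5)/6-.5,165+(y+.5)/6-.5) for x,y in l]
O=np.array([.5880,-.1293,0]); a=-.0235; x=np.array([np.cos(a),np.sin(a),0]); y=np.array([-x[1],x[0],0])
for n,pts,z in (('adapter top NR NL FL FR',[(419,276),(418,352),(166,345),(168,272)],.032),('block face top',[(113,262),(107,372)],.036),('block foot',[(113,296),(110,365)],.006)):
    P=onz('side',S(pts),z)-O; print(n,np.c_[P@x,P@y])
E
```

```text
adapter top NR NL FL FR [[-0.0493 -0.0195]
 [-0.0494  0.021 ]
 [ 0.064   0.018 ]
 [ 0.0653 -0.021 ]]
block face top [[ 0.0902 -0.0237]
 [ 0.089   0.0347]]
block foot [[ 0.0934 -0.0245]
 [ 0.0923  0.013 ]]
```

Call:
apply_moves --rows '[{"delta_pos":[0,0.05,0],"delta_rot":[0,0,0],"jaw":-1},{"delta_pos":[0,0.08,0],"delta_rot":[0,0,0],"jaw":-1},{"delta_pos":[0,0.08,0],"delta_rot":[0,0,0],"jaw":-1},{"delta_pos":[0,0.06,0],"delta_rot":[0,0,0],"jaw":-1},{"delta_pos":[0,0.035,0],"delta_rot":[0,0,0],"jaw":-1},{"delta_pos":[0,0,0],"delta_rot":[0,0,0],"jaw":-1},{"delta_pos":[0,0,0],"delta_rot":[0,0,0],"jaw":-1}]'

```text
t: 6.65
tcp_pos: [0.4727, -0.1267, 0.0201]
orientation: [-1.571, 0.018, -0.019]
contact_force: [-0.5, -0.2, -1.1]
width: 0.0002
```

```bash
python3 st.py; python3 pic.py pics/s6.png
```

```text
t 6.65 tcp [ 0.4727 -0.1267  0.0201] dock [-0.1153 -0.0001  0.0201] F [-0.4719 -0.2086 -1.1178] w 0.000231315674632173 q [-0.2862  0.5914  2.0268  0.      0.5229 -1.8336]
toolx [ 0.9997 -0.0234  0.0004] tooly [ 0.0004 -0.0001 -1.    ]
```

View pics/s6.png

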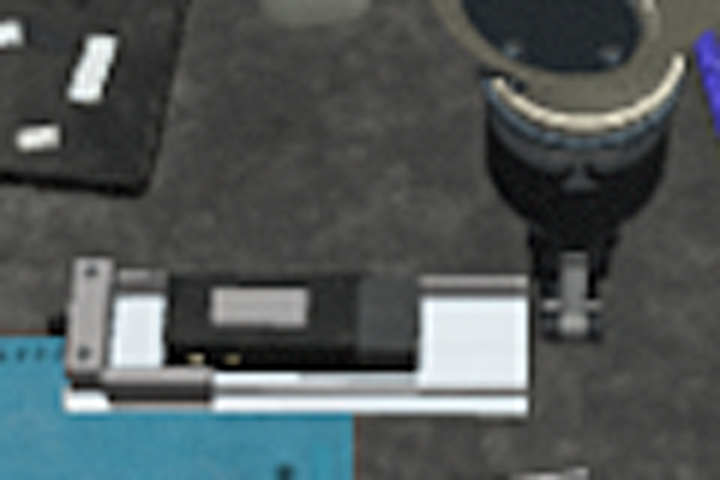

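The fingers are down at (575,310), on the channel's centre line and behind the adapter. I'll advance in the channel.

Call:
apply_moves --rows '[{"delta_pos":[0.02,0,0],"delta_rot":[0,0,0],"jaw":-1},{"delta_pos":[0.04,0,0],"delta_rot":[0,0,0],"jaw":-1},{"delta_pos":[0.04,0,0],"delta_rot":[0,0,0],"jaw":-1},{"delta_pos":[0.03,0,0],"delta_rot":[0,0,0],"jaw":-1},{"delta_pos":[0.01,0,0],"delta_rot":[0,0,0],"jaw":-1},{"delta_pos":[0,0,0],"delta_rot":[0,0,0],"jaw":-1}]'

```text
t: 7.3
tcp_pos: [0.5148, -0.1275, 0.0198]
orientation: [-1.571, 0.018, -0.018]
contact_force: [-0.2, 0.5, -0.1]
width: -0.0003
```

Call:
apply_moves --rows '[{"delta_pos":[0.008,0,0],"delta_rot":[0,0,0],"jaw":-1},{"delta_pos":[0.008,0,0],"delta_rot":[0,0,0],"jaw":-1},{"delta_pos":[0.008,0,0],"delta_rot":[0,0,0],"jaw":-1},{"delta_pos":[0.008,0,0],"delta_rot":[0,0,0],"jaw":-1},{"delta_pos":[0.008,0,0],"delta_rot":[0,0,0],"jaw":-1},{"delta_pos":[0.008,0,0],"delta_rot":[0,0,0],"jaw":-1},{"delta_pos":[0.008,0,0],"delta_rot":[0,0,0],"jaw":-1},{"delta_pos":[0.008,0,0],"delta_rot":[0,0,0],"jaw":-1}]'

```text
t: 8.1
tcp_pos: [0.5332, -0.128, 0.0198]
orientation: [-1.571, 0.019, -0.018]
contact_force: [-1.7, -0.7, 0.8]
width: 0.0001
```

```bash
python3 st.py; python3 pic.py pics/s7.png
```

```text
t 8.1 tcp [ 0.5332 -0.128   0.0198] dock [-0.0548  0.0001  0.0198] F [-1.7268 -0.6734  0.7536] w 9.218824704843986e-05 q [-0.2572  0.6408  1.8963 -0.0001  0.6052 -1.8045]
toolx [ 0.9997 -0.0234 -0.0008] tooly [-0.0008  0.0002 -1.    ]
```

View pics/s7.png

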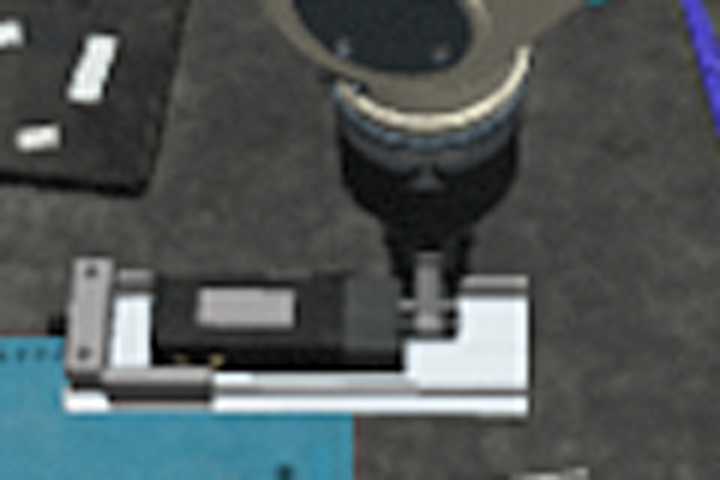

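It slides straight, with the far end now at x = 153 against the block at about 113. That leaves roughly 18 mm.

Call:
apply_moves --rows '[{"delta_pos":[0.007,0,0],"delta_rot":[0,0,0],"jaw":-1},{"delta_pos":[0.007,0,0],"delta_rot":[0,0,0],"jaw":-1},{"delta_pos":[0.007,0,0],"delta_rot":[0,0,0],"jaw":-1},{"delta_pos":[0.007,0,0],"delta_rot":[0,0,0],"jaw":-1},{"delta_pos":[0.007,0,0],"delta_rot":[0,0,0],"jaw":-1},{"delta_pos":[0.005,0,0],"delta_rot":[0,0,0],"jaw":-1},{"delta_pos":[0.004,0,0],"delta_rot":[0,0,0],"jaw":-1}]'

```text
t: 8.85
tcp_pos: [0.5468, -0.1283, 0.0198]
orientation: [-1.571, 0.018, -0.018]
contact_force: [-0.7, -0.1, 0.3]
width: 0.0002
```

Call:
apply_moves --rows '[{"delta_pos":[0.004,0,0],"delta_rot":[0,0,0],"jaw":-1},{"delta_pos":[0.004,0,0],"delta_rot":[0,0,0],"jaw":-1}]'

```text
t: 9.05
tcp_pos: [0.5491, -0.1284, 0.0198]
orientation: [-1.571, 0.018, -0.018]
contact_force: [-0.6, -0.1, -0.5]
width: 0.0001
```

```bash
python3 st.py; python3 pic.py pics/s8.png
```

```text
t 9.05 tcp [ 0.5491 -0.1284  0.0198] dock [-0.0389  0.      0.0198] F [-0.5889 -0.0693 -0.4858] w 0.00011813163719452326 q [-0.2508  0.6541  1.8618 -0.      0.6257 -1.7982]
toolx [ 0.9997 -0.0234 -0.    ] tooly [-0.  0. -1.]
```

View pics/s8.png

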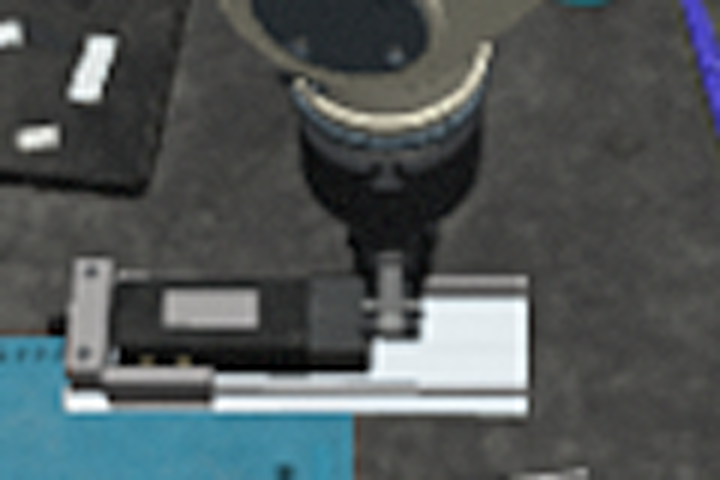

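The far end is now near x = 115, almost at the block. I'll go in 1 mm steps until the force rises.

Call:
apply_moves --rows '[{"delta_pos":[0.003,0,0],"delta_rot":[0,0,0],"jaw":-1},{"delta_pos":[0,0,0],"delta_rot":[0,0,0],"jaw":-1}]'

```text
t: 9.3
tcp_pos: [0.55, -0.1284, 0.0198]
orientation: [-1.571, 0.018, -0.018]
contact_force: [-1.4, 0.4, 0.4]
width: -0.0001
```

Call:
apply_moves --rows '[{"delta_pos":[0.003,0,0],"delta_rot":[0,0,0],"jaw":-1},{"delta_pos":[0,0,0],"delta_rot":[0,0,0],"jaw":-1}]'

```text
t: 9.5
tcp_pos: [0.551, -0.1285, 0.0199]
orientation: [-1.571, 0.018, -0.019]
contact_force: [-0.6, -0.3, 0.1]
width: 0.0002
```

Call:
apply_moves --rows '[{"delta_pos":[0.003,0,0],"delta_rot":[0,0,0],"jaw":-1},{"delta_pos":[0,0,0],"delta_rot":[0,0,0],"jaw":-1}]'

```text
t: 9.7
tcp_pos: [0.5511, -0.1284, 0.0198]
orientation: [-1.571, 0.019, -0.017]
contact_force: [-3.8, -0.2, 3.0]
width: 0.0
```

Call:
apply_moves --rows '[{"delta_pos":[0.003,0,0],"delta_rot":[0,0,0],"jaw":-1},{"delta_pos":[0,0,0],"delta_rot":[0,0,0],"jaw":-1}]'

```text
t: 9.9
tcp_pos: [0.5511, -0.1284, 0.0197]
orientation: [-1.57, 0.021, -0.016]
contact_force: [-7.0, -1.8, 5.3]
width: 0.0001
```

```bash
python3 st.py; python3 pic.py pics/s9.png
```

```text
t 9.9 tcp [ 0.5511 -0.1284  0.0197] dock [-0.0369  0.0001  0.0197] F [-6.9678 -1.7954  5.3066] w 0.0001476985815793527 q [-0.2497  0.657   1.8553 -0.0005  0.6324 -1.7968]
toolx [ 0.9997 -0.0233 -0.0031] tooly [-0.0031  0.0005 -1.    ]
```

View pics/s9.png

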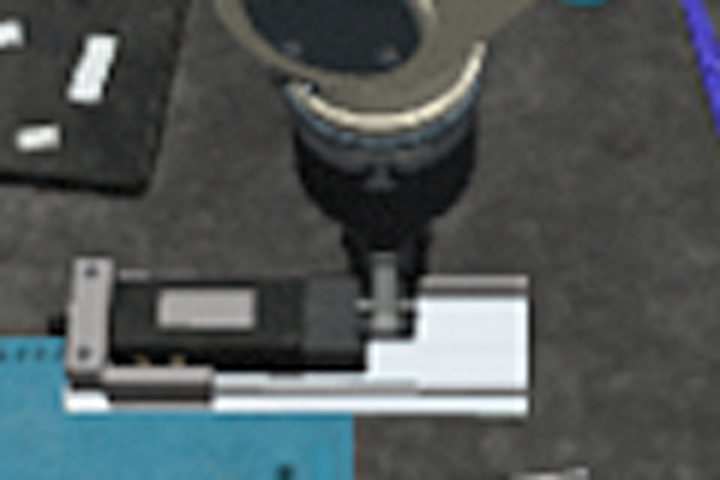

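The TCP stopped at dock x = −36.9 mm (predicted −37) and the force rose to 7 N, so the adapter is against the block. I'll back off gently along the channel, then up.

Call:
apply_moves --rows '[{"delta_pos":[-0.006,0,0],"delta_rot":[0,0,0],"jaw":-1},{"delta_pos":[-0.01,0,0],"delta_rot":[0,0,0],"jaw":-1},{"delta_pos":[-0.03,0,0],"delta_rot":[0,0,0],"jaw":-1},{"delta_pos":[-0.04,0,0],"delta_rot":[0,0,0],"jaw":-1},{"delta_pos":[-0.06,0,0],"delta_rot":[0,0,0],"jaw":-1},{"delta_pos":[-0.06,-0.06,0],"delta_rot":[0,0,0],"jaw":-1},{"delta_pos":[-0.04,-0.15,0],"delta_rot":[0,0,0],"jaw":-1},{"delta_pos":[0,-0.15,0],"delta_rot":[0,0,0],"jaw":-1}]'

```text
t: 10.75
tcp_pos: [0.4749, -0.126, 0.1276]
orientation: [-1.569, 0.023, -0.014]
contact_force: [1.5, 0.2, -0.1]
width: -0.0001
```

Call:
apply_moves --rows '[{"delta_pos":[0,-0.15,0],"delta_rot":[0,0,0],"jaw":-1},{"delta_pos":[0,0,0],"delta_rot":[0,0,0],"jaw":-1},{"delta_pos":[0,0,0],"delta_rot":[0,0,0],"jaw":-1}]'

```text
t: 11.05
tcp_pos: [0.4787, -0.1268, 0.1738]
orientation: [-1.571, 0.017, -0.02]
contact_force: [-0.3, 0.3, -0.2]
width: -0.0001
```

```bash
python3 st.py; python3 - <<'E'
from h import *
s=optics.camera('side');t=optics.camera('top')
cv2.imwrite('pics/s10.png',cv2.resize(s[200:335,255:375],None,fx=4.4,fy=4.4,interpolation=cv2.INTER_CUBIC))
cv2.imwrite('pics/t10.png',cv2.resize(t[170:290,230:400],None,fx=4.6,fy=4.6,interpolation=cv2.INTER_CUBIC))
a=cv2.imread('pics/side0.png'); d=cv2.absdiff(a,s).max(2)
cv2.imwrite('pics/side10.png',s)
E
```

```text
t 11.05 tcp [ 0.4787 -0.1268  0.1738] dock [-0.1093 -0.0001  0.1738] F [-0.3346  0.2554 -0.1965] w -0.00011178954401743357 q [-0.283   0.3156  1.9591  0.      0.8643 -1.8304]
toolx [ 0.9997 -0.0235  0.0025] tooly [ 0.0025 -0.0007 -1.    ]
```

View pics/s10.png

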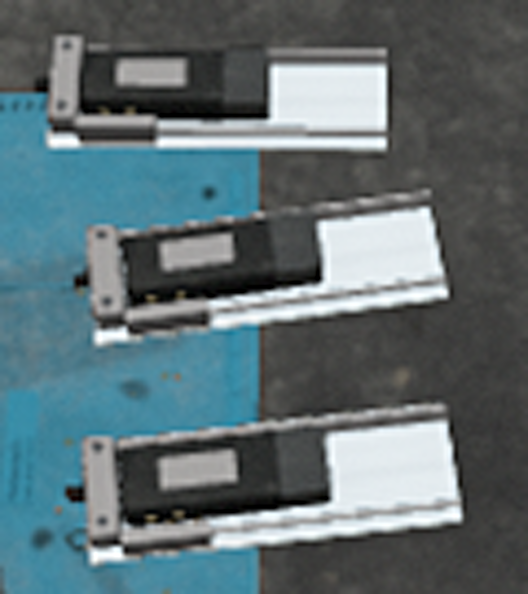

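View pics/t10.png

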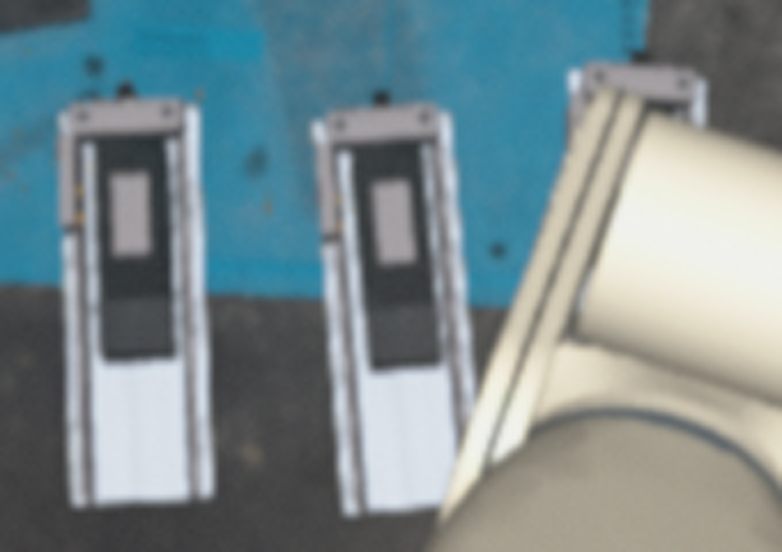

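View pics/side10.png

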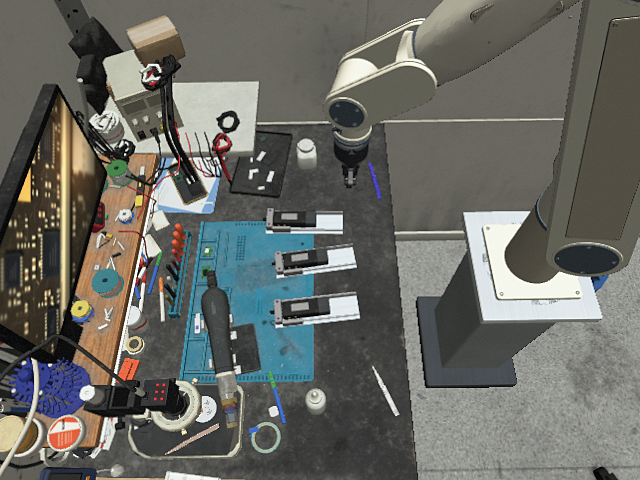

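The adapter lies flat against the block at about (80,85), like the other two at (122,…) in the crop, and the bystanders are where they were. One numeric check of the near-end positions before handing in.

```bash
python3 - <<'E'
from h import *
S=lambda l:[(255+(x+.5)/4.4-.5,200+(y+.5)/4.4-.5) for x,y in l]
# near-left top corner of adapter (z .032) to near-left plate corner (z .006), and to block's front-top edge
for n,ad,pl,fe in(('a',[(269,50),(267,104)],[(387,148)],[(82,37)]),('c',[(317,220),(322,270)],[(449,298)],[(118,226)]),('b',[(325,432),(330,490)],[(462,521)],[(113,437)])):
    A=onz('side',S(ad),.032); d=A[1]-A[0]; ax=np.array([d[1],-d[0]]); ax/=np.linalg.norm(ax); ax*=np.sign(ax[0])
    P=onz('side',S(pl),.006)[0]; F=onz('side',S(fe),.036)[0]
    print(n,'end edge dir deg',np.degrees(np.arctan2(ax[1],ax[0])).round(1),'near end ahead of plate end mm',(1e3*(A.mean(0)-P)[:2]@ax).round(1),'to block face mm',(1e3*(F-A.mean(0))[:2]@ax).round(1))
a=cv2.imread('pics/side0.png');s=cv2.imread('pics/side10.png');d=cv2.absdiff(a,s).max(2)
for n,(x0,y0,x1,y1) in dict(bottle=(300,380,335,415),disp=(292,135,322,170),spool=(340,142,365,168),docks=(265,240,360,330),tweez=(368,362,402,420),pen=(262,368,288,425),spudger=(366,158,384,200)).items(): print(n,(d[y0:y1,x0:x1]>40).sum())
E
```

```text
a end edge dir deg -1.9 near end ahead of plate end mm 74.0 to block face mm 116.4
c end edge dir deg 4.3 near end ahead of plate end mm 74.5 to block face mm 117.3
b end edge dir deg 3.7 near end ahead of plate end mm 73.0 to block face mm 118.2
bottle 0
disp 0
spool 449
docks 0
tweez 0
pen 0
spudger 0
```

The adapter's position matches its two neighbours within 2 mm. The only change is at the spool, where the wrist blocks the view, so I'll move the arm up and left to see it.

Call:
apply_moves --rows '[{"delta_pos":[0,-0.1,0],"delta_rot":[0,0,0],"jaw":-1},{"delta_pos":[0,-0.12,0.05],"delta_rot":[0,0,0],"jaw":-1},{"delta_pos":[0,0,0.12],"delta_rot":[0,0,0],"jaw":-1},{"delta_pos":[0,0,0.14],"delta_rot":[0,0,0],"jaw":-1},{"delta_pos":[0,0,0.14],"delta_rot":[0,0,0],"jaw":-1},{"delta_pos":[0,0,0.1],"delta_rot":[0,0,0],"jaw":-1},{"delta_pos":[0,0,0],"delta_rot":[0,0,0],"jaw":-1}]'

```text
t: 11.85
tcp_pos: [0.4815, 0.041, 0.2368]
orientation: [-1.57, 0.018, -0.013]
contact_force: [-0.5, -0.5, -0.3]
width: -0.0002
```

```bash
python3 st.py; python3 - <<'E'
from h import *
s=optics.camera('side');t=optics.camera('top');cv2.imwrite('pics/side11.png',s);cv2.imwrite('pics/top11.png',t)
a=cv2.imread('pics/side0.png');d=cv2.absdiff(a,s).max(2)
print('spool',(d[142:168,340:365]>40).sum())
d=cv2.absdiff(cv2.imread('pics/top0.png'),t).max(2); print('spool top',(d[272:305,442:480]>40).sum())
E
```

```text
t 11.85 tcp [0.4815 0.041  0.2368] dock [-0.1105  0.1677  0.2368] F [-0.4848 -0.487  -0.3379] w -0.00022667832808574527 q [ 0.0599  0.2085  1.9285  0.0008  1.0084 -1.4916]
toolx [ 0.9998 -0.0198 -0.0038] tooly [-0.0038  0.0005 -1.    ]
spool 471
spool top 0
```

View pics/top11.png

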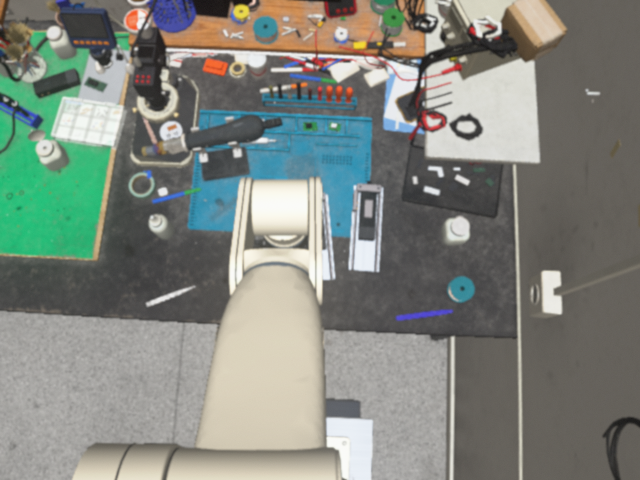

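The top view shows the adapter home in dock_a at about (369,212). The spool at (460,289) has no changed pixels. Handing in.

```bash
python3 -c "
from plant import ticket
print(ticket.sign_off())"
```

```text
the job is handed in; nothing more can be done
None
```

The third adapter now lies flat in its dock with its end against the end block, and I handed the job in at about 12 s of robot time. I tipped it over with the shut fingertips, pushing near the top of its back face. Then I slid it about 26 mm along the channel from its near end, without gripping or lifting it.

**End-block contact:** the tool stopped within about 0.1 mm of the predicted spot. The force along the channel then rose to about 7 N; with the vertical part, the total was about 9 N. After I backed off, the adapter had not moved.

**Match with the other two:** the near ends of all three adapters sit 73–74.5 mm from the near edges of their docks. Near end to end block measured 116–118 mm, against a true length of 118 mm. Those differences are within picture accuracy.

**Everything else:** the other two docks, bottle, dispenser, tweezers, marker and spudger show no changed pixels in the side view. The side view of the spool differed because the arm was in front of it. The top view shows the spool unchanged.

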